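# Flip the hex key and tighten the stake holder's clamp screw

## Robot

A 6-joint arm with a two-finger parallel gripper is mounted at the origin on the work surface. World frame = base frame: x ahead of the robot, y to its left, z up, the work surface at z = 0. Lengths are in m, angles in rad, forces in N, time in s.
With the tool pointing down it reaches from about 0.35 to 0.975 m from the base axis. Payload 4.9 kg.
Tool frame: the origin (TCP) lies at the very end of the fingers, on their centre line; the grasp point (between the pads) lies 19 mm behind it; z points along the fingers, x is the direction in which the jaws open and shut, and the axes are right-handed (so a half turn about z gives the same grasp; the last joint's range is limited). The gripper opens to 85 mm and grips with 20 to 120 N. Pads are 22 mm wide; open, the fingers measure 114 mm over their backs; the gripper's body (76 mm by 85 mm) begins 54 mm behind the grasp point. The pads swing forward as they close: fully open they stand 13 mm farther back than shut.
Start: joints at [-1.292, 0.053, 1.613, -0, 1.476, -0.119], TCP at [0.242, -0.576, 0.231] pointing down, gripper open.
Joint ranges: [-3.01, 3.01], [-1.01, 2.22], [0.06, 2.58], [-1.02, 4.17], [0.09, 2.62], [-3.14, 3.14]. Speed limits (rad/s): [2.57, 2.57, 3.14, 3.14, 3.14, 3.14].

## Interface

Orientations are given as a rotation vector (axis times angle).
In Python, from station import readout, viewer, ctrl, nets gives the robot as it stands. The module is installed in compiled form; this text tells all that it offers.
- The arm moves only by the tool step_arm, never from a script. Its argument "moves" is a list that holds one entry, the list of rows, each a list of 4 numbers: the shift along the world's x, y, z in cm, then the turn about the world's z in rad. In form: [[[dx, dy, dz, yaw], ...]]. A call has 1 to 10 rows; each row shifts and turns the commanded pose from where the row before left it; what a row does not reach is not made up. A row lasts 1/12 s, in which the tool goes at most 41.7 mm and 7.16 degrees, less where a joint would pass 70% of its speed; a pose out of reach is approached as far as the arm can. A call is refused whole if a number of a shift passes 4.17 or a number of a turn 0.125, either way. A call with a gripper value outside its range is refused whole. "grip" is the closure, from 0 (fully open) to 1 (shut), set as the call begins (left out, the last holds). The fingers move at their own pace and stop on an object; "squeeze" is the grip in N (left out, the last holds). Time passes only in rows, so rows that do not move let the fingers close. It gives the time, the measured TCP pose, the force and the opening at its end, in the units of the state.
- readout.get_obs(): the state, without advancing time (a new reading comes with each control period).
- viewer.get_image(name): name is "scene" or "top" or "wrist"; returns the picture (480x640x3 uint8, blue, green, red); there is no depth.
- viewer.calibration(name): a dict with "camera_matrix" (3x3 intrinsics, pixels), "k1" (the pictures are not rectified: a ray, as slopes to the right and down, at radius r is drawn at 1 + k1 r^2 times it, then the intrinsics apply), "R" (3x3) and "t" (3): a world point X has camera coordinates R X + t. Camera axes: x right, y down, z forward; pixel columns grow to the right and rows downward; lengths in m; the calibration is good to about 2 mm. A picture is of the moment at which its call begins: read the wrist's pose just before it. calibration takes no time and is no camera call; for the wrist camera it gives the pose at the moment of the call.
- ctrl.finish_job(): hands the job in, once; it reports no verdict.
Trained networks look in the newest picture that a camera, given by its name, has taken for a name from the list of things; names that differ only in an ending like _2 or _b are one class to them, and where a whole thing is asked for, a point or a joint stands for the part that bears it (a point fixed in the world has none). Each returns a list of dicts, best first, with "confidence" (0 to 1); they miss things now and then, are a little off and sometimes report something else, mostly with a low value. They report only what shows in the picture. A call takes as long as a camera call. They do not tell look-alikes from the thing itself.
- nets.masks_of(camera, thing): "region" (480x640 bool, what is visible of it) and "box" ([left, top, right, bottom] in pixels, round what is visible of it).
- nets.pinpoint(camera, thing): "at" ([column, row] in pixels: a listed point, or the origin of a listed thing).
The state is a dict: "t": time; "q": joint angles; "dq": joint speeds; "effort": joint torques, N m; "tool_pos": TCP position; "tool_rot": TCP orientation; "contact_force": force on the tool from outside, world axes, zero at the start; "wrist_torque": the same for the moment, N m; "opening": finger opening in m.
Only numpy, scipy, OpenCV 4.12 (cv2) and the standard library are available. Lean on these libraries where they do the work, as an engineer would, in place of code of your own. Each camera call takes 0.05 s, during which the arm holds its last target. There are 200 camera calls.

## Task

The clamp screw of the stake holder has been run in finger-tight and the hex key was left in it by its long arm. Pull the key out, flip it so that its short arm goes fully into the screw, and lever on the long arm to turn the screw clockwise until it comes up solid and you have put about 1.8 N m on it; overtightening (2.5 N m) spoils the clamp. Leave the key in the screw by its short arm, and leave the other things on the bench alone.

Things in the scene. Friction and masses are not known exactly. Their poses are not given: they have to be found in the camera images.
- hex_key: L-shaped steel hex key, 17 mm across flats, about 0.38 kg. Origin on the centre lines at the bend; x along the long arm, 170 mm to its tip; y along the short arm, 68 mm to its tip. In the plane of the L each arm has flats on both sides (+-y on the long arm, +-x on the short arm); a corner faces +z and -z. Centre of mass about 60 mm along x, 10 mm along y.
- key_long_tip (a point): centre of the end face of the key's long arm; at the start it sits about 22 mm deep in the socket, the long arm sagging about 0.16 rad towards the bend, the short arm pointing level to the left as seen from the robot (holder +y)
- key_short_tip (a point): centre of the end face of the key's short arm; the last 2.5 mm of each arm is a round nose of 14 mm diameter
- stake_holder: fixed grey upright block, 60 x 60 mm, 164 mm tall, on a 130 x 100 mm foot plate, with a steel mushroom stake on top (52 mm across, up to 197 mm). Origin at the middle of the foot's underside, z up; its front faces its -x axis, roughly towards the robot. The clamp screw stands out of the front, axis along holder x, 140 mm above the bench.
- socket_mouth (a point): centre of the mouth of the hex socket in the screw's round head (32 mm across, 29 mm out of the block). x axis: into the socket, along the screw. Socket 18 mm across flats, 26 mm deep; with the screw at 0 it has a corner straight up and one straight down, and it turns with the screw. The key enters with its corners within about 0.07 rad of the socket's.
- socket_bottom (a point): centre of the socket's bottom, 26 mm in from the mouth along the axis; the key's tip can go to here
- clamp_screw (a joint): angle of the clamp screw in its seat, rad; grows clockwise as seen facing the head (tightening: a lever pointing right goes down). Starts within 0.05 of 0. Stiff: takes about 0.6 N m to turn, stays where it is left, and comes up solid at 0.40. The key has 0.1 rad or more of springy play in the socket: solid, the lever's end still yields about 1 mm for 0.6 N.
- bench_block: square steel block, 62 x 62 x 20 mm, lying beside the holder. A bystander: leave it alone.
- jar: small clear jar with a white lid, 56 mm across, 60 mm tall. A bystander: leave it alone.
- steel_bowl: small open steel bowl, 90 mm across, 40 mm high. A bystander: leave it alone.
- hammer: hammer with a wooden handle, 220 mm, lying flat. A bystander: leave it alone.
- screwdriver: screwdriver, 170 mm, lying flat. A bystander: leave it alone.
- ring_clamp: wooden jeweller's ring clamp, 130 mm, lying flat. A bystander: leave it alone.
- screw_seat (a joint): springy wind-up of the screw's seat (dark washer, 40 mm across) under the turning load, rad: 0.01 for each N m on the screw in the tightening direction, so 0.018 is about 11.5 N pressed down 140 mm out from the screw's axis (the key's own weight adds about 0.2 N m), and 0.025 is too much
There are look-alikes about, which are no part of the job. What is meant by the hex_key is not green or pink, and is the smaller of those in its own colour.

How it is judged:
By the outcome, as a careful person would: the job done as asked, in the order asked, and still so for the second after the job is handed in, with the robot touching nothing.
It also fails if it takes over 64 s, if anything falls off the work surface, if the arm or the gripper's body presses on something with over 40 N, if the wrist force passes 120 N, or if a joint passes its speed limit or range.

## Working session

There is one attempt and no reset: what is moved stays moved. The work goes in short steps, Python scripts to look and compute and a tool call to move; the robot and the scene stay as the last step left them, time stands still between calls to the robot, and variables do not carry over. Pictures are saved under pics/ and viewed, about 8 in all and at most 12, crops included, and the job is handed in when it is done.

Besides the shell and the picture viewer there is one more tool, called after "Call:" as name([rows], argument=value, ...), one row to a line, values as JSON. step_arm: Moves the arm, as the interface text tells. Its arguments: {"type":"object","properties":{"moves":{"type":"array","items":{"type":"array","items":{"type":"array","items":{"type":"number"}}}},"grip":{"type":"number"},"squeeze":{"type":"number"}},"required":["moves"]}

```bash
mkdir -p pics; cat > h.py <<'E'
import numpy as np, cv2
from station import readout, viewer, ctrl, nets
from scipy.spatial.transform import Rotation as Ro
np.set_printoptions(precision=4,suppress=True)
def ray(cam,px,c=None):
    c=c or viewer.calibration(cam); K=np.array(c["camera_matrix"]);R=np.array(c["R"]);t=np.array(c["t"])
    d=np.linalg.solve(K,[px[0],px[1],1]);r=np.hypot(d[0],d[1]);u=r
    for _ in range(30): u=r/(1+c["k1"]*u*u)
    if r>0: d[:2]*=u/r
    return -R.T@t, R.T@d/np.linalg.norm(d)
def proj(cam,X,c=None):
    c=c or viewer.calibration(cam); K=np.array(c["camera_matrix"])
    p=np.array(c["R"])@np.array(X)+np.array(c["t"]); s=p[:2]/p[2]; s=s*(1+c["k1"]*(s@s))
    return (K@[s[0],s[1],1])[:2]
def atz(cam,px,z):
    o,d=ray(cam,px); return o+d*(z-o[2])/d[2]
def tri(l):
    A=np.zeros((3,3));b=np.zeros(3);rs=[ray(c,p) for c,p in l]
    for o,d in rs:
        P=np.eye(3)-np.outer(d,d);A+=P;b+=P@o
    X=np.linalg.solve(A,b); return X,[np.linalg.norm((np.eye(3)-np.outer(d,d))@(X-o)) for o,d in rs]
E
python3 - <<'E'
from h import *
o=readout.get_obs();print(o)
for c in("scene","top"):
    im=viewer.get_image(c);cv2.imwrite(f"pics/{c}0.png",im)
    k=viewer.calibration(c);print(c,np.array(k["camera_matrix"]),k["k1"],-np.array(k["R"]).T@k["t"])
    for n in("hex_key","key_long_tip","key_short_tip","stake_holder","socket_mouth","bench_block","jar"):
        print(n,[(np.round(a["at"],1),round(a["confidence"],2)) for a in nets.pinpoint(c,n)])
E
```

```text
{'t': 0.0, 'q': array([-1.292 ,  0.0533,  1.6143, -0.    ,  1.476 , -0.119 ]), 'dq': array([-0.0002,  0.0007,  0.0004,  0.0025,  0.0017,  0.0008]), 'effort': array([  0.0027, -39.3677, -37.0173,  -0.    ,   0.007 ,  -0.    ]), 'tool_pos': array([ 0.2419, -0.5756,  0.2301]), 'tool_rot': array([-2.6155,  1.738 ,  0.0025]), 'contact_force': array([-0.5463, -0.0193,  0.0541]), 'wrist_torque': array([0.0213, 0.026 , 0.0053]), 'opening': 0.08522222640281257}
scene [[438.2671   0.     314.5787]
 [  0.     438.2671 241.9261]
 [  0.       0.       1.    ]] -0.10531762751421463 [ 1.2036 -0.1383  0.8268]
hex_key [(array([354.4, 201.3]), 0.86), (array([316.9, 258.2]), 0.81), (array([281.8, 282.1]), 0.78), (array([442.5, 216.6]), 0.61), (array([404.7, 264.9]), 0.24)]
key_long_tip [(array([330.2, 240.1]), 0.92), (array([226.8, 312.5]), 0.78), (array([450. , 259.7]), 0.7), (array([348.3, 295.6]), 0.62)]
key_short_tip [(array([345.9, 252.8]), 0.87), (array([471.1, 213. ]), 0.87), (array([294.9, 296.9]), 0.75), (array([385.1, 207. ]), 0.58)]
stake_holder [(array([353.2, 350.1]), 0.81)]
socket_mouth [
[... 309 characters left out ...]
 572.5154 239.5909]
 [  0.       0.       1.    ]] -0.06983092343803927 [0.1968 0.0807 1.5446]
hex_key [(array([310.3, 218.1]), 0.9), (array([221. , 353.2]), 0.86), (array([132.5, 286. ]), 0.81), (array([342.1, 242.9]), 0.8)]
key_long_tip [(array([170.6, 215.7]), 0.93), (array([403.2, 215.8]), 0.79), (array([279.8, 283.9]), 0.7), (array([311.5, 149.7]), 0.63)]
key_short_tip [(array([286.3, 216. ]), 0.82), (array([193.1, 323.8]), 0.78), (array([335.3, 222.6]), 0.72), (array([104., 272.]), 0.58)]
stake_holder [(array([310.1, 148.9]), 0.86)]
socket_mouth [(array([313.6, 157.4]), 0.68), (array([288. , 217.2]), 0.44)]
bench_block [(array([259.8, 146. ]), 0.87)]
jar [(array([481.9, 160. ]), 0.79)]
```

View pics/scene0.png

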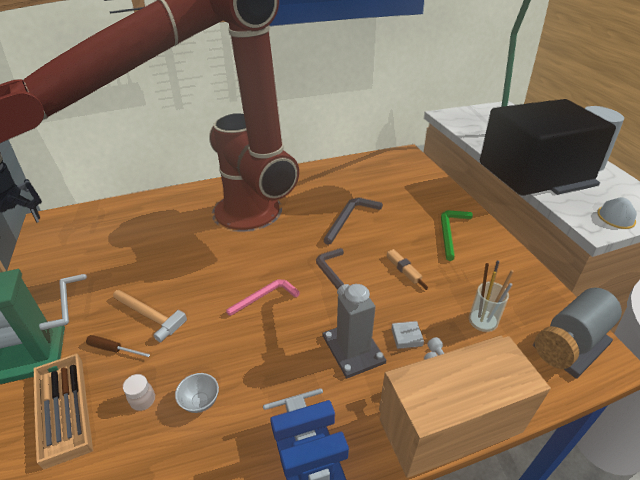

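View pics/top0.png

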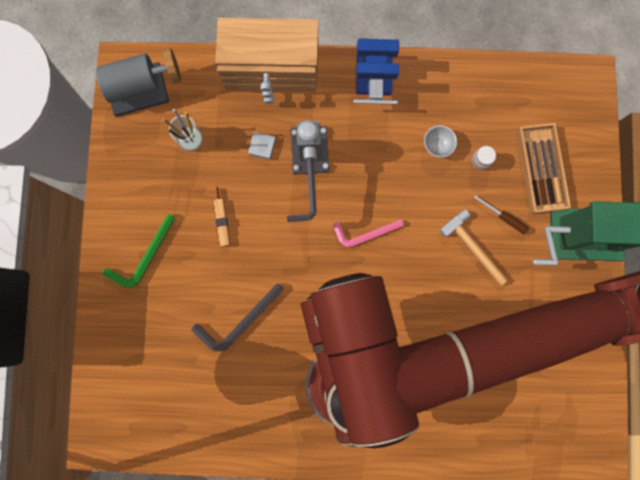

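The only dark keys are the one standing in the screw (top ≈(311,185), bend (310,218)) and a larger one on the bench (top bend (221,353)). Green (130,285) and pink (345,243) are excluded. The one in the screw is the smaller dark one, so it fits. I'll measure it and confirm it in a crop.

```bash
python3 - <<'E'
from h import *
print("bend",tri([("scene",(316.9,258.2)),("top",(310.3,218.1))]))
print("short",tri([("scene",(345.9,252.8)),("top",(286.3,216))]))
print("holder o",tri([("scene",(353.2,350.1)),("top",(310.1,148.9))]), atz("top",(310.1,148.9),0), atz("scene",(353.2,350.1),0))
print("mouth top@.14",atz("top",(313.6,157.4),.14))
print("big key bend/tip@.01",atz("top",(221,353.2),.01),atz("top",(279.8,283.9),.01))
print("pen cup etc",atz("top",(259.8,146),.02),atz("top",(222,220),.02),atz("top",(345,243),.01))
R=Ro.from_rotvec(readout.get_obs()["tool_rot"]).as_matrix();print(R)
a=cv2.imread("pics/top0.png")[110:240,250:350];b=cv2.imread("pics/scene0.png")[235:385,300:400]
cv2.imwrite("pics/crop.png",np.hstack([cv2.resize(a,(400,520),interpolation=2),cv2.resize(b,(347,520),interpolation=2)]))
E
```

```text
bend (array([0.4278, 0.1109, 0.1089]), [np.float64(0.0037846971786594788), np.float64(0.0037846971786594918)])
short (array([0.433 , 0.1785, 0.1111]), [np.float64(0.002978740677318749), np.float64(0.002978740677318753)])
holder o (array([0.6408, 0.1238, 0.0009]), [np.float64(3.8559907846443706e-05), np.float64(3.855990784657196e-05)]) [0.641  0.1238 0.    ] [0.6401 0.1241 0.    ]
mouth top@.14 [0.5789 0.1103 0.14  ]
big key bend/tip@.01 [0.0755 0.3426 0.01  ] [0.2641 0.1931 0.01  ]
pen cup etc [0.64   0.2617 0.02  ] [0.4313 0.3554 0.02  ] [0.3794 0.0212 0.01  ]
[[ 0.3874 -0.9219  0.    ]
 [-0.9219 -0.3874 -0.0001]
 [ 0.      0.     -1.    ]]
```

View pics/crop.png

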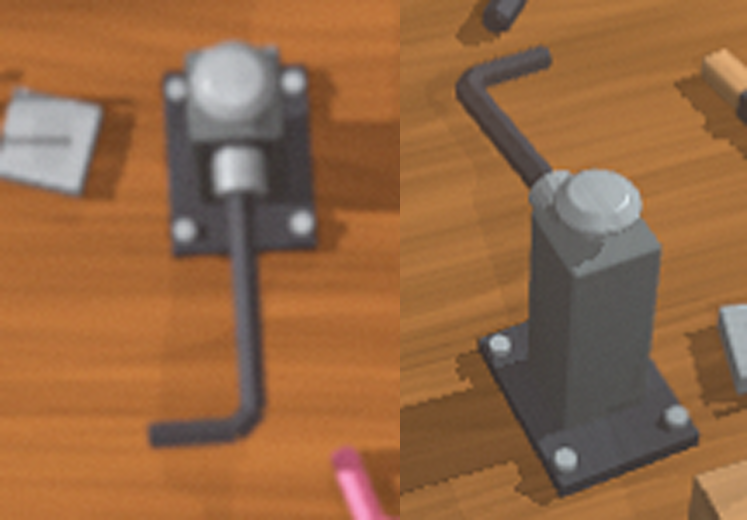

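The crop confirms it: a dark key, long arm in the screw head at crop (238,190), bend at (245,415), short arm pointing left. I'm moving above it and turning the jaws across the long arm, choosing the wrist branch that leaves room for the flip.

Call:
step_arm([
  [[1,2.88,0.2,0.117],[1,2.88,0.2,0.117],[1,2.88,0.2,0.117],[1,2.88,0.2,0.117],[1,2.88,0.2,0.117],[1,2.88,0.2,0.117],[1,2.88,0.2,0.117],[1,2.88,0.2,0.117]],
])

```text
t: 1.47
tool_pos: [0.3223, -0.3444, 0.2475]
tool_rot: [3.12, -0.363, 0.001]
contact_force: [-0.2, -0.1, 0.6]
opening: 0.0856
```

Call:
step_arm([
  [[1,2.88,0.2,0.117],[1,2.88,0.2,0.117],[1,2.88,0.2,0.117],[1,2.88,0.2,0.117],[1,2.88,0.2,0.117],[1,2.88,0.2,0.117],[1,2.88,0.2,0.117],[1,2.88,0.2,0.117]],
])

```text
t: 2.13
tool_pos: [0.4023, -0.1139, 0.2637]
tool_rot: [2.948, 1.084, 0.001]
contact_force: [-0.3, -0.4, 0.1]
opening: 0.0856
```

Call:
step_arm([
  [[0.7,2.88,0.2,0.117],[0.7,2.88,0.2,0.117],[0.7,2.88,0.2,0.117],[0.7,2.88,0.2,0.117],[0.7,2.88,0.2,0.117],[0.7,2.88,0.2,0.117],[0.7,2.88,0.2,0.117],[0.7,2.88,0.2,0.117],[0,0,0,0],[0,0,0,0]],
])

```text
t: 2.97
tool_pos: [0.4581, 0.1161, 0.2794]
tool_rot: [2.146, 2.294, -0.001]
contact_force: [0.1, -0.2, -0.9]
opening: 0.0854
```

```bash
python3 - <<'E'
from h import *
f=lambda u,v:atz("top",(250+u/4,110+v/4),.012)
b=[f(*p) for p in((176,90),(293,82),(302,222),(184,230))];print(np.array(b),np.mean(b,0))
print("yaws",[np.arctan2(*(p-q)[[1,0]]) for p,q in((b[0],b[3]),(b[1],b[2]))],[np.arctan2(-(p-q)[0],(p-q)[1]) for p,q in((b[0],b[1]),(b[3],b[2]))])
o=readout.get_obs();print(o["t"],o["tool_pos"],Ro.from_rotvec(o["tool_rot"]).as_matrix()[:,0],o["q"])
im=viewer.get_image("wrist");cv2.imwrite("pics/w1.png",im)
k=viewer.calibration("wrist");print(np.array(k["camera_matrix"])[0],k["k1"],-np.array(k["R"]).T@k["t"],np.array(k["R"]))
for n in("hex_key","key_long_tip","key_short_tip","stake_holder","socket_mouth"):
        print(n,[(np.round(a["at"],1),round(a["confidence"],2)) for a in nets.pinpoint("wrist",n)])
E
```

```text
[[0.6832 0.1695 0.012 ]
 [0.6911 0.0886 0.012 ]
 [0.5917 0.0797 0.012 ]
 [0.5839 0.1605 0.012 ]] [0.6375 0.1246 0.012 ]
yaws [np.float64(0.0903807844256964), np.float64(0.08980340567751818)] [np.float64(0.09671132777994139), np.float64(0.09637952656597538)]
2.9667 [0.4581 0.1161 0.2794] [-0.0662  0.9978 -0.0004] [ 0.0907 -0.348   1.893  -0.0004  1.5967 -1.5464]
[351.3027   0.     316.2696] -0.00708162932406465 [0.3772 0.1085 0.4215] [[-0.064   0.9979  0.0006]
 [ 0.9472  0.0606  0.315 ]
 [ 0.3143  0.0208 -0.9491]]
hex_key [(array([308.2, 183.5]), 0.67), (array([239.2, 106.8]), 0.66)]
key_long_tip [(array([ 99.7, 160.1]), 0.84), (array([636.3, 199.8]), 0.57), (array([403.8,   4.3]), 0.55)]
key_short_tip [(array([260.8, 170.1]), 0.78), (array([388. , 177.8]), 0.73)]
stake_holder [(array([317.7, 317.3]), 0.86)]
socket_mouth [(array([311.7, 340.6]), 0.93)]
```

View pics/w1.png

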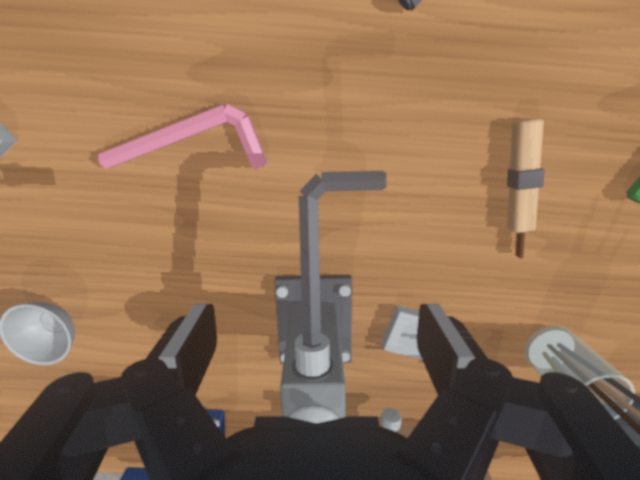

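```bash
python3 - <<'E'
from h import *
print("mouth",atz("wrist",(311.7,340.6),.14), "top",atz("top",(313.6,157.4),.14))
b=atz("wrist",(308.2,183.5),.116);s=atz("wrist",(388,177.8),.116);print("bend",b,"short",s,np.linalg.norm(s-b))
print(tri([("wrist",(308.2,183.5)),("top",(310.3,218.1)),("scene",(316.9,258.2))]))
print(tri([("wrist",(388,177.8)),("top",(286.3,216)),("scene",(345.9,252.8))]))
print("holder",tri([("wrist",(317.7,317.3)),("top",(310.1,148.9)),("scene",(353.2,350.1))]))
# foot plate corners near edge in wrist, z=.01: 
for p in((275,277),(352,275)): print(atz("wrist",p,.01))
# key edges
for z,(l,r) in {.121:((300,197),(317,195)),.138:((306,338),(321,338))}.items(): print((atz("wrist",l,z)+atz("wrist",r,z))/2)
E
```

```text
mouth [0.5734 0.1157 0.14  ] top [0.5789 0.1103 0.14  ]
bend [0.4303 0.1041 0.116 ] short [0.421 0.173 0.116] 0.06952663803150855
(array([0.4296, 0.1083, 0.1111]), [np.float64(0.004594251974551049), np.float64(0.00628560106905741), np.float64(0.0018916038725650323)])
(array([0.4283, 0.1781, 0.1066]), [np.float64(0.006534111074348461), np.float64(0.004997037897780313), np.float64(0.0052272006686220505)])
holder (array([ 0.6387,  0.125 , -0.0037]), [np.float64(0.002962337991182493), np.float64(0.003449284974022576), np.float64(0.0009254360057398065)])
[0.5715 0.0669 0.01  ]
[0.5627 0.1653 0.01  ]
[0.4403 0.105  0.121 ]
[0.5718 0.1172 0.138 ]
```

Call:
step_arm([
  [[0.8,-0.16,-2.5,0.025],[0.8,-0.16,-2.5,0],[0.8,-0.16,-2.5,0],[0.9,-0.16,-2.5,0],[0,0,-2.5,0],[0,0,-2.5,0],[0,0,-1.9,0],[0,0,0,0],[0,0,0,0]],
])

```text
t: 4.02
tool_pos: [0.4903, 0.108, 0.1094]
tool_rot: [-2.12, -2.316, 0.003]
contact_force: [0.3, 0.4, 1.1]
opening: 0.0852
```

```bash
python3 - <<'E'
from h import *
o=readout.get_obs();print(o["t"],o["tool_pos"],Ro.from_rotvec(o["tool_rot"]).as_matrix()[:,0],o["contact_force"])
im=viewer.get_image("wrist");cv2.imwrite("pics/w2.png",im)
E
```

```text
4.0167 [0.4903 0.108  0.1094] [-0.0879  0.9961 -0.    ] [0.3425 0.4093 1.1321]
```

View pics/w2.png

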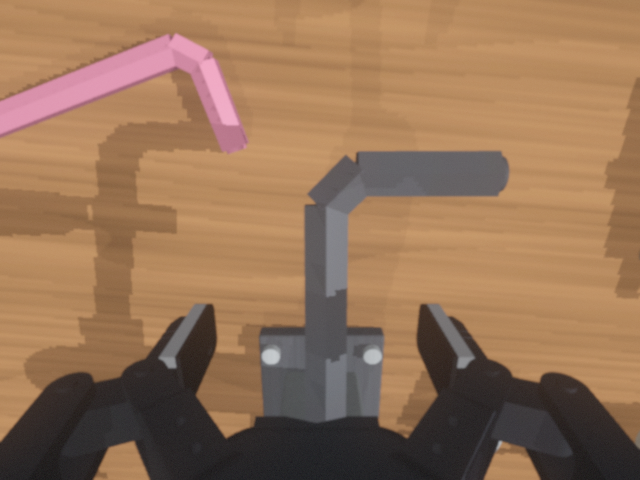

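The key's ridge runs at column 326, between the jaws (centre ≈316), so it is parallel and about 4 mm to the left (+y). I'll shift by that and close gently.

Call:
step_arm([
  [[0,0.4,0,0],[0,0,0,0]],
])

```text
t: 4.23
tool_pos: [0.4925, 0.1131, 0.1125]
tool_rot: [2.119, 2.316, 0.005]
contact_force: [-0.7, -0.2, -0.1]
opening: 0.0856
```

Call:
step_arm([
  [[0,0,0,0],[0,0,0,0],[0,0,0,0],[0,0,0,0],[0,0,0,0],[0,0,0,0],[0,0,0,0],[0,0,0,0]],
], grip=1, squeeze=20)

```text
t: 4.9
tool_pos: [0.4911, 0.1125, 0.1103]
tool_rot: [2.121, 2.318, -0.0]
contact_force: [0.8, -1.3, 0.4]
opening: 0.0167
```

Call:
step_arm([
  [[0,0,0.35,0],[0,0,0.35,0],[0,0,0.35,0],[0,0,0.3,0],[0,0,0,0],[0,0,0,0],[0,0,0,0]],
])

```text
t: 5.48
tool_pos: [0.4906, 0.1126, 0.1233]
tool_rot: [-2.12, -2.318, 0.001]
contact_force: [-1.1, -1.6, -5.8]
opening: 0.0167
```

```bash
python3 - <<'E'
from h import *
o=readout.get_obs();print(o["t"],o["tool_pos"],o["contact_force"],o["wrist_torque"])
ims=[viewer.get_image(c) for c in("scene","wrist")]
cv2.imwrite("pics/s3.png",np.hstack([cv2.resize(ims[0][220:380,280:420],(420,480),interpolation=2),cv2.resize(ims[1][80:440,180:460],(373,480))]))
for c in("scene","wrist"):
  for n in("hex_key","key_short_tip"):
    print(c,n,[(np.round(a["at"],1),round(a["confidence"],2)) for a in nets.pinpoint(c,n)])
E
```

```text
5.4833 [0.4906 0.1126 0.1233] [-1.1084 -1.5597 -5.7728] [-0.2211  0.2537 -0.097 ]
scene hex_key [(array([354.2, 199.6]), 0.87), (array([280.7, 279.9]), 0.81), (array([445.6, 215.6]), 0.64), (array([317.5, 252.9]), 0.55)]
scene key_short_tip [(array([383.2, 207.5]), 0.89), (array([471.1, 215.6]), 0.69), (array([294.3, 293. ]), 0.57)]
wrist hex_key [(array([196. ,  42.2]), 0.94), (array([317.1, 172.2]), 0.81)]
wrist key_short_tip [(array([498.9, 167.3]), 0.95), (array([235.9, 151.1]), 0.82)]
```

View pics/s3.png

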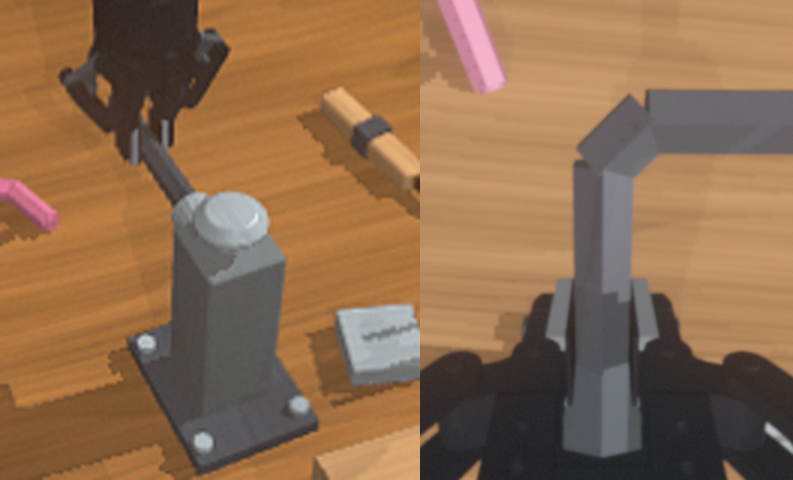

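```bash
python3 - <<'E'
from h import *
from scipy.optimize import brentq
k=viewer.calibration("wrist")
o=readout.get_obs()
for b,s in(((317.1,172.2),(498.9,167.3)),((316,174),(499,171))):
  def P(p,z):
    c,d=ray("wrist",p,k); return c+d*(z-c[2])/d[2]
  g=lambda z:np.linalg.norm(P(b,z)-P(s,z))-.068
  z=brentq(g,.08,.2);print(z,P(b,z),P(s,z))
B=np.array([.432,.1065,.14]); 
for t in(0,.05,.1,.16): # bend predicted, tip at mouth+.022
  m=np.array([.577,.117,.14]);d=np.array([.996,.09,0]);X=m+d*.022-.170*(d*np.cos(t)+np.array([0,0,np.sin(t)]));Y=X+.068*np.array([-.09,.996,0]);print(t,X,proj("wrist",X,k),proj("wrist",Y,k))
E
```

```text
0.13333878103697175 [0.4287 0.106  0.1333] [0.4209 0.1735 0.1333]
0.13460747787125524 [0.4293 0.1056 0.1346] [0.4221 0.1732 0.1346]
0 [0.4296 0.1037 0.14  ] [310.5861 176.6554] [500.5446 176.5087]
0.05 [0.4298 0.1037 0.1315] [310.9064 173.8033] [489.3421 173.6648]
0.1 [0.4304 0.1038 0.123 ] [311.1952 172.3444] [479.2913 172.2108]
0.16 [0.4318 0.1039 0.1129] [311.5059 172.1218] [468.5483 171.9912]
```

Bend z comes out at about 0.134, so roughly 0.04 rad of sag is left. I'll lift 3 mm more, firm up the grip and pull straight back.

Call:
step_arm([
  [[0,0,0.3,0],[0,0,0,0],[0,0,0,0]],
])

```text
t: 6.03
tool_pos: [0.4913, 0.1126, 0.1271]
tool_rot: [2.12, 2.318, 0.001]
contact_force: [-0.2, -0.6, -6.0]
opening: 0.0164
```

Call:
step_arm([
  [[0,0,0,0],[0,0,0,0],[-0.5,-0.045,0,0],[-0.5,-0.045,0,0],[-0.5,-0.045,0,0],[-0.5,-0.045,0,0],[-0.5,-0.045,0,0],[-1,-0.09,0,0],[-1,-0.09,0,0],[0,0,0,0]],
], squeeze=80)

```text
t: 6.87
tool_pos: [0.4445, 0.1087, 0.1266]
tool_rot: [-2.119, -2.318, 0.001]
contact_force: [0.5, -0.7, -4.4]
opening: 0.0152
```

Call:
step_arm([
  [[0,0,0,-0.1208],[0,0,0,-0.1208],[0,0,0,-0.1208],[0,0,0,-0.1208],[0,0,0,-0.1208],[0,0,0,-0.1208],[0,0,0,-0.1208]],
])

```text
t: 7.45
tool_pos: [0.4464, 0.1087, 0.1272]
tool_rot: [2.888, 1.236, 0.002]
contact_force: [-0.5, 0.2, -3.8]
opening: 0.0154
```

Call:
step_arm([
  [[0,-0.8,0,-0.1208],[0,-0.8,0,-0.1208],[0,-0.8,0,-0.1208],[0,-0.8,0,-0.1208],[0,-0.8,0,-0.1208],[0,-0.8,0,-0.1208],[0,-0.8,0,0],[0,0,0,0],[0,0,0,0]],
])

```text
t: 8.2
tool_pos: [0.4463, 0.0524, 0.127]
tool_rot: [-3.138, -0.143, -0.001]
contact_force: [0.1, -0.3, -4.1]
opening: 0.0153
```

```bash
python3 - <<'E'
from h import *
o=readout.get_obs();print(o["t"],o["tool_pos"],o["contact_force"],o["wrist_torque"],Ro.from_rotvec(o["tool_rot"]).as_matrix()[:,0])
ims=[viewer.get_image(c) for c in("scene","wrist")]; viewer.get_image("top")
cv2.imwrite("pics/s4f.png",ims[0]);cv2.imwrite("pics/w4f.png",ims[1])
cv2.imwrite("pics/s4.png",np.hstack([cv2.resize(ims[0][200:340,220:380],(457,400),interpolation=2),cv2.resize(ims[1],(340,255)).copy() if 0 else cv2.copyMakeBorder(cv2.resize(ims[1],(340,255)),0,145,0,0,0)]))
for c in("scene","wrist","top"):
  for n in("hex_key","key_short_tip","key_long_tip","socket_mouth"):
    print(c,n,[(np.round(a["at"],1),round(a["confidence"],2)) for a in nets.pinpoint(c,n)])
E
```

```text
8.2 [0.4463 0.0524 0.127 ] [ 0.1329 -0.313  -4.0652] [-0.0054  0.0534 -0.0194] [0.9958 0.0911 0.0006]
scene hex_key [(array([322. , 250.6]), 0.95), (array([353.8, 201.3]), 0.93), (array([443.8, 214.2]), 0.78), (array([281.5, 280.2]), 0.56)]
scene key_short_tip [(array([473.2, 213. ]), 0.9), (array([383.5, 208. ]), 0.87), (array([298.2, 295.6]), 0.74), (array([332.6, 270.6]), 0.72)]
scene key_long_tip [(array([256.7, 270. ]), 0.77), (array([329.8, 240.5]), 0.77), (array([228.7, 309.9]), 0.74), (array([446.5, 258.7]), 0.67)]
scene socket_mouth [(array([344.6, 287.4]), 0.43)]
wrist hex_key [(array([220. , 255.6]), 0.72), (array([319.8, 171.9]), 0.6)]
wrist key_short_tip [(array([301.9, 235.1]), 0.84), (array([502.2, 168.5]), 0.56)]
wrist key_long_tip [(array([287.6, 415.8]), 0.61), (array([315.6, 170.2]), 0.24), (array([500.6, 170.2]), 0.23)]
wrist socket_mouth [(array([317.7, 171.5]), 0.31)]
top hex_key [(array([221.3, 353.3]), 0.65), (array([130.8, 282.5]), 0.64), (array([309.5, 211.3]), 0.61)]
top key_short_tip [(array([105. , 270.2]), 0.9), (array([192.8, 326.1]), 0.69)]
top key_long_tip [(array([171.7, 213.1]), 0.87), (array([278.8, 286.5]), 0.8), (array([403. , 216.1]), 0.78), (array([381.1, 209.5]), 0.55)]
top socket_mouth [(array([309.8, 155.4]), 0.61)]
```

View pics/s4.png

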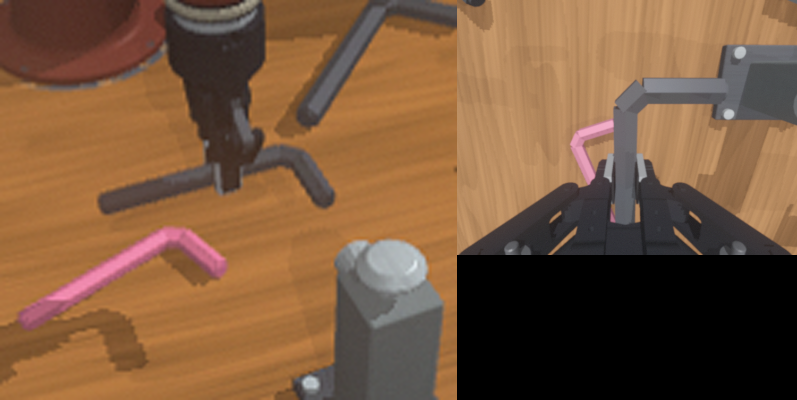

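```bash
cat >> h.py <<'E'
from scipy.optimize import least_squares
def keypts(p):  # bend xyz, yaw, tilt(+ = long tip up), pitch
    R=Ro.from_euler("ZXY",[p[3],0,0]).as_matrix()@Ro.from_euler("XYZ",[-p[4],p[5],0]).as_matrix()
    e=np.array(p[:3]); return dict(b=e,l=e+R@[0,-.17,0],s=e+R@[.068,0,0])
def fit(obs,yaw,p0=None):  # obs list (cam,name,px)
    ks={c:viewer.calibration(c) for c in("scene","wrist","top")}
    f=lambda p:np.concatenate([[(p[3]-yaw)/.02,p[5]/.03]]+[(proj(c,keypts(p)[n],ks[c])-px)/(1.5 if c!="wrist" else 3) for c,n,px in obs])
    r=least_squares(f,p0,loss="soft_l1");return r.x,f(r.x)
E
python3 - <<'E'
from h import *
o=readout.get_obs();g=o["tool_pos"]
p,r=fit([("scene","b",(322,250.6)),("scene","s",(332.6,270.6)),("scene","l",(256.7,270)),("wrist","b",(319.8,171.9)),("wrist","s",(502.2,168.5)),("top","b",(309.5,211.3)),("top","l",(381.1,209.5))],.091,[g[0]-.005,g[1]+.06,.14,.09,0,0])
print(p,r);print(keypts(p),g)
E
```

```text
[0.4414 0.1148 0.1391 0.085  0.0143 0.0136] [-0.3004  0.4539 -0.2645  0.8143  0.4973 -0.5936 -1.9303  0.2153 -0.3843
 -0.7588  0.0753  0.5925  0.428  -0.0947 -1.8074 -1.5465]
{'b': array([0.4414, 0.1148, 0.1391]), 'l': array([ 0.4558, -0.0546,  0.1415]), 's': array([0.5091, 0.1206, 0.1382])} [0.4461 0.0526 0.1268]
```

Call:
step_arm([
  [[0.5,-0.35,0.1,0],[1,-0.26,0.05,0],[1,0.09,0,0],[1,0.09,0,0],[1,0.09,0,0],[1,0.09,0,0],[0,0,0,0],[0,0,0,0]],
])

```text
t: 9.62
tool_pos: [0.5015, 0.0498, 0.1283]
tool_rot: [3.138, 0.14, -0.001]
contact_force: [-0.1, -0.7, -3.7]
opening: 0.0149
```

```bash
python3 - <<'E'
from h import *
o=readout.get_obs();print(o["t"],o["tool_pos"],o["contact_force"],o["wrist_torque"])
ims=[viewer.get_image(c) for c in("wrist","top","scene")]
cv2.imwrite("pics/w5.png",np.hstack([cv2.resize(ims[0][80:280,360:640],(560,400),interpolation=2),cv2.resize(ims[1][120:220,290:350],(240,400),interpolation=2)]))
for c in("wrist","top","scene"):
  for n in("hex_key","key_short_tip","key_long_tip","socket_mouth"):
    print(c,n,[(np.round(a["at"],1),round(a["confidence"],2)) for a in nets.pinpoint(c,n)])
E
```

```text
9.6167 [0.5015 0.0498 0.1283] [-0.1306 -0.7099 -3.704 ] [-0.0546  0.0536 -0.0128]
wrist hex_key [(array([154. , 248.1]), 0.57), (array([318.7, 169.6]), 0.56)]
wrist key_short_tip [(array([230.6, 226.3]), 0.9), (array([500.8, 167.9]), 0.82)]
wrist key_long_tip []
wrist socket_mouth [(array([532.7, 170.8]), 0.63)]
top hex_key [(array([131.5, 281. ]), 0.91), (array([218.2, 354.3]), 0.84), (array([309.8, 188.1]), 0.51)]
top key_short_tip [(array([101.7, 270.3]), 0.62), (array([190.7, 326.8]), 0.56), (array([310.3, 164.5]), 0.55)]
top key_long_tip [(array([171.3, 217.4]), 0.72), (array([279.8, 282.6]), 0.69), (array([403.4, 216.4]), 0.64), (array([382.2, 187.9]), 0.63), (array([309. , 188.9]), 0.17), (array([438.5, 144.4]), 0.17), (array([500.7, 214.5]), 0.17)]
top socket_mouth [(array([313.6, 159.2]), 0.63)]
scene hex_key [(array([281.1, 279.5]), 0.71), (array([354.3, 199.3]), 0.66), (array([445.2, 213.8]), 0.64), (array([328. , 265.6]), 0.58)]
scene key_short_tip [(array([298.2, 293.8]), 0.86), (array([340.5, 286.9]), 0.82), (array([471.4, 216.7]), 0.59)]
scene key_long_tip [(array([229.3, 309.6]), 0.97), (array([259.3, 285.1]), 0.82), (array([451.7, 257.9]), 0.67), (array([325.8, 242.6]), 0.65), (array([121.2, 349.5]), 0.59)]
scene socket_mouth [(array([341.3, 287.2]), 0.47), (array([342.8, 287. ]), 0.18)]
```

View pics/w5.png

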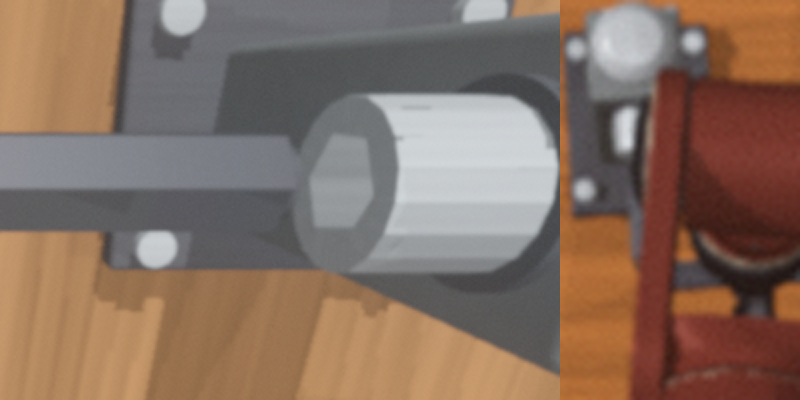

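In this view the key's centre line (crop row ≈183) meets the mouth centre (≈(341,183)), and both yaw and hex corners look aligned. I'll insert gently and watch the force.

Call:
step_arm([
  [[0.3,0.027,0,0],[0.3,0.027,0,0],[0.3,0.027,0,0],[0.3,0.027,0,0],[0.3,0.027,0,0],[0.3,0.027,0,0],[0,0,0,0]],
])

```text
t: 10.95
tool_pos: [0.5198, 0.0515, 0.1284]
tool_rot: [3.138, 0.14, 0.001]
contact_force: [0.6, -0.6, -3.8]
opening: 0.0149
```

```bash
python3 - <<'E'
from h import *
o=readout.get_obs();print(o["t"],o["tool_pos"],o["contact_force"],o["wrist_torque"])
cv2.imwrite("pics/w6.png",cv2.resize(viewer.get_image("wrist")[80:280,300:580],(560,400),interpolation=2))
E
```

```text
10.95 [0.5198 0.0515 0.1284] [ 0.5783 -0.577  -3.8145] [-0.1934 -0.0601 -0.0529]
```

View pics/w6.png

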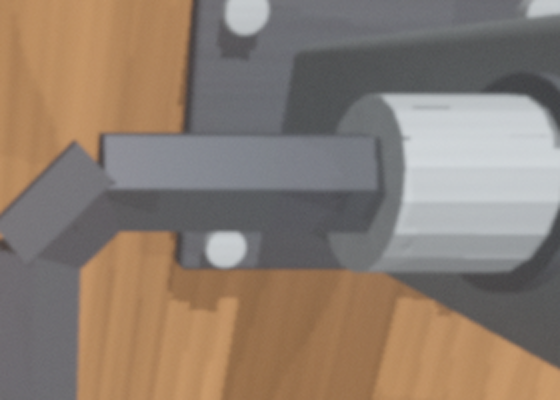

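Call:
step_arm([
  [[0.3,0.027,0,0],[0.3,0.027,0,0],[0.3,0.027,0,0],[0.3,0.027,0,0],[0,0,0,0]],
])

```text
t: 11.42
tool_pos: [0.5316, 0.0525, 0.1283]
tool_rot: [3.138, 0.14, 0.0]
contact_force: [-0.8, -3.6, -4.6]
opening: 0.015
```

```bash
python3 - <<'E'
from h import *
o=readout.get_obs();print(o["t"],o["tool_pos"],o["contact_force"],o["wrist_torque"])
E
```

```text
11.4167 [0.5316 0.0525 0.1283] [-0.8082 -3.6485 -4.5561] [-0.4415  0.0622 -0.1291]
```

Call:
step_arm([
  [[0.2,-0.05,0,0],[0.2,-0.02,0,0],[0.2,0.018,0,0],[0,0,0,0]],
])

```text
t: 11.75
tool_pos: [0.5377, 0.0527, 0.1285]
tool_rot: [-3.138, -0.141, -0.001]
contact_force: [0.3, 0.4, -4.4]
opening: 0.015
```

Call:
step_arm([
  [[0.2,0,0,0],[0.2,0.018,0,0],[0,0,0,0]],
])

```text
t: 12.0
tool_pos: [0.539, 0.0521, 0.1275]
tool_rot: [3.137, 0.143, -0.011]
contact_force: [-8.4, -3.6, -1.3]
opening: 0.015
```

```bash
python3 - <<'E'
from h import *
o=readout.get_obs();print(o["t"],o["tool_pos"],o["contact_force"],o["wrist_torque"])
k=viewer.calibration("wrist");viewer.get_image("wrist")
for n in("hex_key","socket_mouth"): print(n,[(np.round(a["at"],1),round(a["confidence"],2)) for a in nets.pinpoint("wrist",n)])
E
```

```text
12.0 [0.539  0.0521 0.1275] [-8.3992 -3.6364 -1.3034] [-0.2533  1.1847  0.3415]
hex_key [(array([315.8, 171.6]), 0.92), (array([107. , 246.3]), 0.57)]
socket_mouth [(array([428.9, 172. ]), 0.69)]
```

Bend to mouth is 113 px at 183 px per 68 mm, i.e. 42 mm, with −8 N on the end, so it is bottomed. I'll relax, release and go up.

Call:
step_arm([
  [[-0.2,0,0,0],[0,0,0,0],[0,0,0,0]],
])

```text
t: 12.4
tool_pos: [0.5385, 0.0524, 0.1279]
tool_rot: [3.138, 0.141, -0.003]
contact_force: [-2.7, -0.3, -4.0]
opening: 0.0152
```

Call:
step_arm([
  [[0,0,0,0],[0,0,0,0],[0,0,0,0],[0,0,0,0],[0,0,0,0],[0,0,0,0]],
], grip=0.5, squeeze=20)

```text
t: 12.9
tool_pos: [0.5396, 0.0525, 0.1288]
tool_rot: [-3.138, -0.141, -0.002]
contact_force: [-0.8, 0.3, 0.7]
opening: 0.0426
```

Call:
step_arm([
  [[0,0,1,0],[0,0,1.5,0],[0,0,1.5,0],[0,0,1.5,0],[0.2,-2.2,0,0],[0.2,-2.2,0,0],[0.2,-2.2,0,0],[0.2,-2.2,0,0],[0,0,0,0],[0,0,0,0]],
])

```text
t: 13.73
tool_pos: [0.5474, -0.0363, 0.1841]
tool_rot: [-3.138, -0.138, -0.001]
contact_force: [-0.4, -0.4, -0.4]
opening: 0.0429
```

```bash
python3 - <<'E'
from h import *
o=readout.get_obs();print(o["t"],o["tool_pos"],o["contact_force"],o["wrist_torque"],o["opening"])
ims=[viewer.get_image(c) for c in("wrist","scene")]
cv2.imwrite("pics/w7.png",np.hstack([cv2.resize(ims[0],(460,345)),cv2.resize(ims[1][210:360,230:380],(345,345),interpolation=2)]))
for c in("wrist","scene"):
  for n in("hex_key","key_long_tip","socket_mouth"): print(c,n,[(np.round(a["at"],1),round(a["confidence"],2)) for a in nets.pinpoint(c,n)])
E
```

```text
13.7333 [ 0.5474 -0.0363  0.1841] [-0.355  -0.4483 -0.3616] [0.0099 0.0007 0.0771] 0.04286693426579028
wrist hex_key [(array([121.7, 129.5]), 0.92)]
wrist key_long_tip [(array([197. , 295.8]), 0.93), (array([316. , 278.1]), 0.69)]
wrist socket_mouth []
scene hex_key [(array([354.3, 202.4]), 0.87), (array([334.4, 279.6]), 0.84), (array([443.8, 216.6]), 0.83), (array([143.7, 312.4]), 0.62), (array([280.4, 280. ]), 0.61)]
scene key_long_tip [(array([228.2, 310.4]), 0.9), (array([446.9, 258.3]), 0.84), (array([328.1, 240.3]), 0.61)]
scene socket_mouth [(array([343.1, 289.3]), 0.63)]
```

View pics/w7.png

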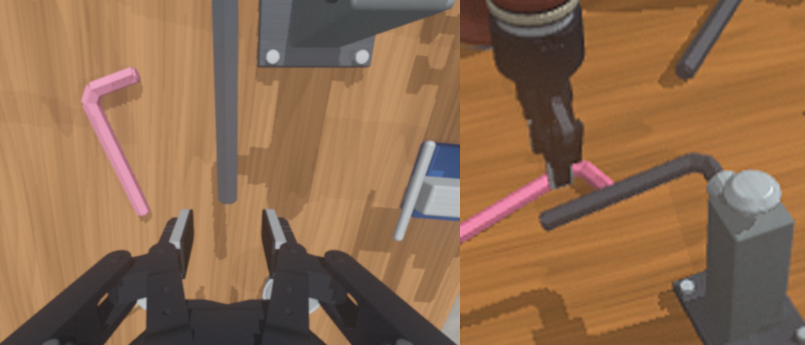

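The lever now hangs right-pointing from the screw: long tip at wrist (316,278), on the tool's mid-plane. I'll close the fingers and go down onto it at 140–150 mm out.

Call:
step_arm([
  [[0,0,0,0],[0,0,0,0],[0,0,0,0],[0,0,0,0],[0,0,-0.7,0],[0,0,-0.7,0],[0,0,-0.7,0],[0,0,-0.7,0],[0,0,-0.7,0],[0,0,0,0]],
], grip=1)

```text
t: 14.97
tool_pos: [0.5457, -0.0353, 0.1457]
tool_rot: [-3.137, -0.141, 0.006]
contact_force: [0.2, 0.6, 0.2]
opening: -0.0
```

Call:
step_arm([
  [[0,0,-0.3,0],[0,0,-0.3,0],[0,0,-0.3,0],[0,0,-0.3,0],[0,0,0,0]],
])

```text
t: 15.38
tool_pos: [0.5468, -0.0355, 0.1356]
tool_rot: [-3.138, -0.141, 0.001]
contact_force: [-0.5, 0.4, -0.2]
opening: -0.0001
```

Call:
step_arm([
  [[0,0,-0.3,0],[0,0,-0.3,0],[0,0,-0.3,0],[0,0,0,0]],
])

```text
t: 15.72
tool_pos: [0.5472, -0.0354, 0.1271]
tool_rot: [-3.138, -0.141, -0.0]
contact_force: [0.2, 0.8, 0.9]
opening: 0.0001
```

Call:
step_arm([
  [[0,0,-0.3,0],[0,0,-0.3,0],[0,0,-0.3,0],[0,0,-0.3,0],[0,0,0,0],[0,0,0,0]],
])

```text
t: 16.22
tool_pos: [0.5469, -0.0356, 0.115]
tool_rot: [3.138, 0.141, -0.001]
contact_force: [0.9, -0.1, 1.9]
opening: -0.0003
```

Call:
step_arm([
  [[0,0,-0.3,0],[0,0,-0.3,0],[0,0,-0.3,0],[0,0,-0.3,0],[0,0,0,0],[0,0,0,0]],
])

```text
t: 16.72
tool_pos: [0.5468, -0.0356, 0.1028]
tool_rot: [3.138, 0.141, -0.001]
contact_force: [0.3, 0.7, 0.8]
opening: 0.0001
```

Force is low. I'll check with a picture that the finger is really on the lever.

```bash
python3 - <<'E'
from h import *
F=[]
ims=[]
for c in("wrist","scene"):
    ims.append(viewer.get_image(c)); o=readout.get_obs();F.append(np.r_[o["contact_force"],o["wrist_torque"]])
print(np.array(F),o["tool_pos"])
cv2.imwrite("pics/w8f.png",ims[0]);cv2.imwrite("pics/w8.png",np.hstack([cv2.resize(ims[0],(460,345)),cv2.resize(ims[1][225:350,235:360],(345,345),interpolation=2)]))
E
```

```text
[[-0.1264  0.3277  1.2099  0.0405 -0.0407 -0.0137]
 [-0.5997 -0.3123  2.2475  0.0195 -0.0128 -0.0129]] [ 0.5469 -0.0357  0.1031]
```

View pics/w8.png

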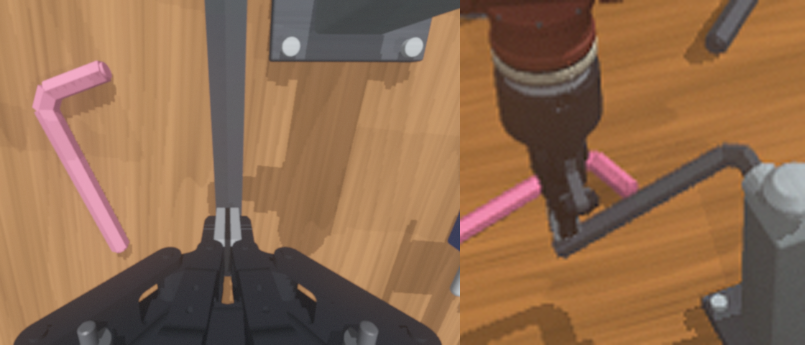

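The fingers sit on the lever's ridge near its tip and it is going down, still in the springy play. I'll continue.

Call:
step_arm([
  [[0,0,-0.3,0],[0,0,-0.3,0],[0,0,-0.3,0],[0,0,-0.3,0],[0,0,0,0],[0,0,0,0]],
])

```text
t: 17.32
tool_pos: [0.5468, -0.0356, 0.0908]
tool_rot: [3.138, 0.141, -0.001]
contact_force: [-0.6, 0.6, 2.4]
opening: 0.0
```

Call:
step_arm([
  [[0,0,-0.3,0],[0,0,-0.3,0],[0,0,-0.3,0],[0,0,0,0],[0,0,0,0]],
])

```text
t: 17.73
tool_pos: [0.5468, -0.0356, 0.0818]
tool_rot: [3.138, 0.141, -0.001]
contact_force: [0.2, 0.0, 1.5]
opening: 0.0002
```

Call:
step_arm([
  [[0,0,-0.3,0],[0,0,-0.3,0],[0,0,0,0],[0,0,0,0]],
])

```text
t: 18.07
tool_pos: [0.5469, -0.0356, 0.0759]
tool_rot: [3.138, 0.141, -0.001]
contact_force: [0.8, -0.3, 2.2]
opening: 0.0004
```

Call:
step_arm([
  [[0,0,-0.25,0],[0,0,-0.25,0],[0,0,0,0],[0,0,0,0]],
])

```text
t: 18.4
tool_pos: [0.5469, -0.0356, 0.071]
tool_rot: [3.138, 0.141, -0.001]
contact_force: [0.6, -0.5, 1.9]
opening: -0.0001
```

Call:
step_arm([
  [[0,0,-0.25,0],[0,0,-0.25,0],[0,0,0,0],[0,0,0,0]],
])

```text
t: 18.73
tool_pos: [0.5472, -0.0357, 0.0663]
tool_rot: [3.138, 0.141, 0.0]
contact_force: [0.7, -0.1, 3.8]
opening: -0.0002
```

Call:
step_arm([
  [[0,0,-0.25,0],[0,0,-0.25,0],[0,0,0,0],[0,0,0,0]],
])

```text
t: 19.07
tool_pos: [0.5479, -0.0357, 0.0621]
tool_rot: [3.138, 0.141, 0.002]
contact_force: [0.3, 1.0, 6.4]
opening: -0.0
```

It has come up solid: 6.4 N and rising at about 0.6 N/mm. The target is Fz ≈ 11.6 N at 139 mm. I'll approach in small steps with averaged readings.

Call:
step_arm([
  [[0,0,-0.2,0],[0,0,-0.2,0],[0,0,0,0],[0,0,0,0],[0,0,0,0]],
])

```text
t: 19.48
tool_pos: [0.5485, -0.0359, 0.0588]
tool_rot: [3.138, 0.141, 0.005]
contact_force: [-0.1, 0.0, 7.9]
opening: 0.0004
```

```bash
cat > avg.py <<'E'
from h import *
F=[];P=[]
for i in range(8):
    viewer.get_image("wrist"); o=readout.get_obs();F.append(np.r_[o["contact_force"],o["wrist_torque"]]);P.append(o["tool_pos"])
F=np.array(F);m=F.mean(0);p=np.mean(P,0)
print(o["t"],p,m,F.std(0)[:3]/8**.5,"tau",.139*m[2]-(.14-p[2])*m[1]+.19)
E
python3 avg.py
```

```text
19.8833 [ 0.5485 -0.0359  0.0589] [ 0.1346 -0.2991  8.1795  0.0736  0.0005  0.0017] [0.0931 0.1893 0.1846] tau 1.3512210739386021
```

Call:
step_arm([
  [[0,0,-0.2,0],[0,0,-0.15,0],[0,0,-0.1,0],[0,0,0,0],[0,0,0,0],[0,0,0,0]],
])

```text
t: 20.38
tool_pos: [0.5491, -0.036, 0.0551]
tool_rot: [3.137, 0.141, 0.007]
contact_force: [-0.2, -0.5, 10.0]
opening: -0.0
```

```bash
python3 avg.py
```

```text
20.7833 [ 0.5491 -0.0361  0.0551] [-0.3444 -0.3033 10.5763  0.0385 -0.0253  0.0016] [0.2034 0.1714 0.1618] tau 1.6858671536655931
```

Call:
step_arm([
  [[0,0,-0.15,0],[0,0,0,0],[0,0,0,0],[0,0,0,0]],
])

```text
t: 21.12
tool_pos: [0.5494, -0.036, 0.0539]
tool_rot: [3.137, 0.141, 0.008]
contact_force: [0.7, -0.4, 12.0]
opening: -0.0
```

```bash
python3 avg.py
```

```text
21.5167 [ 0.5494 -0.036   0.0539] [ 0.1305  0.2189 11.3544  0.1126 -0.0293 -0.0083] [0.1922 0.1966 0.1855] tau 1.7494157041243923
```

Call:
step_arm([
  [[0,0,-0.05,0],[0,0,0,0],[0,0,0,0],[0,0,0,0],[0,0,0,0],[0,0,0,0]],
])

```text
t: 22.02
tool_pos: [0.5495, -0.0361, 0.0534]
tool_rot: [3.137, 0.141, 0.008]
contact_force: [0.5, -0.7, 10.9]
opening: 0.0001
```

```bash
python3 avg.py
```

```text
22.4167 [ 0.5495 -0.0361  0.0535] [ 0.1876  0.1443 11.3222  0.0791 -0.0053  0.0011] [0.3142 0.1125 0.2955] tau 1.7513029296955493
```

Call:
step_arm([
  [[0,0,0.3,0],[0,0,0.5,0],[0,0,0.6,0],[0,0,1,0],[0,0,2,0],[0,0,2.5,0],[0,0,2.5,0],[0,0,2.5,0],[0,0,2.5,0],[0,0,0,0]],
])

```text
t: 23.25
tool_pos: [0.5497, -0.0357, 0.2008]
tool_rot: [3.137, 0.141, 0.014]
contact_force: [0.7, -0.3, 0.8]
opening: 0.0001
```

Call:
step_arm([
  [[-1,-3,0,0],[-1,-3,0,0],[-1,-3,0,0],[-1,-3,0,0],[-1,-3,0,0],[0,0,0,0],[0,0,0,0]],
])

```text
t: 23.83
tool_pos: [0.4962, -0.1861, 0.1937]
tool_rot: [-3.137, -0.136, 0.002]
contact_force: [0.0, 0.8, -0.5]
opening: -0.0001
```

```bash
python3 - <<'E'
from h import *
o=readout.get_obs();print(o["t"],o["tool_pos"],o["contact_force"])
a=viewer.get_image("scene");b=viewer.get_image("top")
cv2.imwrite("pics/end.png",np.hstack([cv2.resize(a[220:380,240:400],(400,400),interpolation=2),cv2.resize(b[110:240,270:400],(400,400),interpolation=2)]))
for c in("scene","top"):
  for n in("hex_key","key_long_tip","socket_mouth"): print(c,n,[(np.round(a["at"],1),round(a["confidence"],2)) for a in nets.pinpoint(c,n)])
E
```

```text
23.8333 [ 0.4962 -0.1861  0.1937] [ 0.0207  0.8088 -0.4627]
scene hex_key [(array([444. , 216.9]), 0.83), (array([279.7, 278.3]), 0.8), (array([334.4, 276.6]), 0.79), (array([352.7, 200.2]), 0.67)]
scene key_long_tip [(array([227.5, 310.3]), 0.92), (array([450., 258.]), 0.86), (array([329.1, 239.3]), 0.8), (array([271.9, 323.1]), 0.64)]
scene socket_mouth [(array([341.3, 288.8]), 0.63)]
top hex_key [(array([132. , 284.3]), 0.93), (array([309.5, 174.3]), 0.76), (array([219.9, 350.9]), 0.72), (array([344. , 245.2]), 0.72)]
top key_long_tip [(array([277.5, 282.2]), 0.9), (array([370.6, 179.7]), 0.82), (array([403. , 213.8]), 0.68), (array([173. , 214.5]), 0.64), (array([499.3, 213.4]), 0.6)]
top socket_mouth [(array([312.5, 158.1]), 0.62)]
```

View pics/end.png

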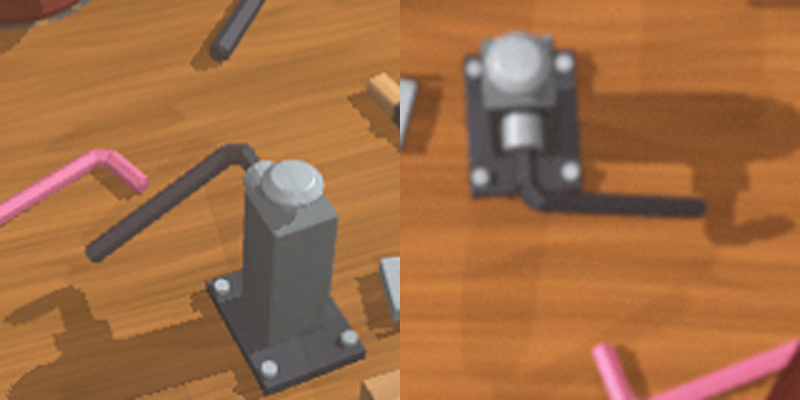

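```bash
python3 - <<'E'
from h import *
p,r=fit([("scene","b",(334.4,276.6)),("scene","l",(276.5,321.5)),("top","b",(313,175)),("top","l",(498.5*0+370.6+127.5*0,179.7))],.09,[.53,.115,.14,.09,-.4,0])
m=np.array([.577,.119,.14]);print(p,r);print(keypts(p)); d=np.array([.996,.09,0]);print("tip depth past mouth",(keypts(p)["s"]-m)@d)
# relative: bend pixel predictions for depth 26 / 16
for dep in(.026,.018):
  b=m+d*(dep-.068);print(dep,proj("top",b),proj("scene",b))
E
```

```text
[ 0.5334  0.1125  0.1407  0.0882 -0.5286  0.    ] [-0.0903  0.     -0.5212  0.0257 -1.1287  0.0696 -0.528  -0.0572 -1.8339
 -0.3069]
{'b': array([0.5334, 0.1125, 0.1407]), 'l': array([ 0.5464, -0.0338,  0.0549]), 's': array([0.6012, 0.1184, 0.1407])}
tip depth past mouth 0.02403744799050963
0.026 [311.1306 174.2803] [335.0286 277.0842]
0.018 [311.3193 177.3892] [333.5325 274.8452]
```

The bend is at x=0.5334, the same as when it was bottomed, and the pixels match a 24–26 mm depth. The lever is down 0.53 rad and the robot is clear, so I'm handing in.

```bash
python3 -c "
from h import *
print(ctrl.finish_job(), readout.get_obs()['t'])"
```

```text
the job is handed in; nothing more can be done
the job is handed in; nothing more can be done
```

The job is handed in at about 24 s. The key was pulled out, flipped, and put back by its short arm until it bottomed. I levered the screw clockwise until it came up solid.

**Torque:** the final press averaged 11.3 N at about 140 mm out. With the key's own weight that is about 1.75–1.8 N m. No averaged reading went higher, so it should be well under 2.5 N m. The last 0.5 mm nudge gave no measurable rise; force noise was about ±0.3 N on the average. I worked the torque out from force and lever arm and did not read the screw or seat angle directly.

**Key seating:** the last pictures put the short arm 24–26 mm deep, with the bend where it was when bottomed. The lever rests 0.53 rad down, which fits 0.40 rad of screw turn plus the play.

**Surroundings:** the robot is clear of everything. I moved nothing else, and the bystanders in the final picture look as they were; I did not check each one separately.

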